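Hold the electrode arm level over the titrator column

ROBOT

A 6-joint arm with a two-finger parallel gripper is mounted at the origin on the work surface. World frame = base frame: x ahead of the robot, y to its left, z up, the work surface at z = 0. Lengths are in m, angles in rad, forces in N, time in s.
With the tool pointing down it reaches from about 0.425 to 0.925 m from the base axis. Payload 12.5 kg.
Tool frame: the origin (TCP) lies midway between the tips of the shut fingers; the grasp point (between the pads) lies robot.grasp_offset behind it (robot.grasp_offset is the distance from the TCP to the grasp point, in m); z points along the fingers, y is the line along which they close (so a half turn about z gives the same grasp; the last joint's range is limited). The gripper opens to 85 mm and grips with 20 to 120 N. Pads are 22 mm wide; open, the fingers measure 114 mm over their backs; the gripper's body (76 mm by 85 mm) begins 54 mm behind the grasp point. The pads swing forward as they close: fully open they stand 13 mm farther back than shut.
Start: joints at [-1.328, 0.491, 1.559, -0, 1.092, -0.106], TCP at [0.214, -0.587, 0.231] pointing down, gripper open.
Joint ranges: [-3.1, 3.1], [-0.84, 2.19], [0.05, 2.79], [-1.13, 4.28], [0.06, 2.93], [-2.69, 2.69]. Speed limits (rad/s): [2.22, 2.22, 2.79, 3.14, 3.14, 3.14].

INTERFACE

Orientations are given as a unit quaternion [x, y, z, w].
In Python, from bench import robot gives the robot as it stands. The module is installed in compiled form; this text tells all that it offers.
- The arm moves only by the tool drive_tool, never from a script. Its argument "deltas" is a list of rows, each a list of 4 numbers: the shift along the tool's x, y, z in units of 0.5 m (1.0 is 0.5 m), then the turn about the tool's z in units of pi/2 rad (1.0 is pi/2 rad). A call has 1 to 12 rows; each row is the pose to reach, as a shift and turn from the pose commanded when the call began, along the tool's axes at that moment; what a row does not reach only later rows make up. A row lasts 1/12 s, in which the tool goes at most 41.7 mm and 7.16 degrees, less where a joint would pass 70% of its speed; a pose out of reach is approached as far as the arm can. A call with a number of a shift or a turn outside -1 to 1 is refused whole. A call with a gripper value outside its range is refused whole. "hand" is the opening, from -1 (shut) to 1 (fully open), set as the call begins (left out, the last holds). The fingers move at their own pace and stop on an object; "newtons" is the grip in N (left out, the last holds). Time passes only in rows, so rows that repeat a pose let the fingers close. It gives the time, the measured TCP pose, the force, the opening and the grip force at its end, in the units of the state.
- robot.observe(): the state, without advancing time (a new reading comes with each control period).
- robot.get_image(name): name is "side" or "top"; returns (picture, depth): 480x640x3 uint8, blue, green, red; 480x640 float32, m along the optical axis (not along the pixel's ray), 0 where there is no reading.
- robot.camera_model(name): a dict with "mtx" (3x3 intrinsics, pixels), "distortion" ([k1, k2, p1, p2, k3] as OpenCV has them; the pictures are not rectified), "origin" and "attitude" of the camera in the world. Camera axes: x right, y down, z forward; pixel columns grow to the right and rows downward; lengths in m; the calibration is good to about 2 mm. A picture is of the moment at which its call begins. camera_model takes no time and is no camera call.
- robot.sign_off(): hands the job in; it is judged then, once.
The state is a dict: "clock": time; "joint_positions": joint angles; "qvel": joint speeds; "tau": joint torques, N m; "tcp_pos": TCP position; "orientation": TCP orientation; "wrist_force": force on the tool from outside, world axes, zero at the start; "wrist_torque": the same for the moment, N m; "grip_width": finger opening in m; "grip_force": force on a finger pad.
Only numpy, scipy, OpenCV 4.12 (cv2) and the standard library are available. Lean on these libraries where they do the work, as an engineer would, in place of code of your own. Each camera call takes 0.05 s, during which the arm holds its last target. There are 200 camera calls.

TASK

The electrode arm of this titration sample changer has been cleaned and is going back on its column. First turn the beaker rack one click by its handle, so that the tall rinse beaker comes into the working place behind the keypad, and let go of the handle; then pick up the cast electrode arm from the bench with the fingers at its balance point, not at mid length, keeping it level all the way. Finish while holding it, still and level, about 3 cm above the top of the column, the bore in line with the column and the ring over the rinse beaker, so that the cables can be threaded before it goes down: do not lower it on or let it go, do not tip any beaker, and leave the other bottles and tools where they are.

Things in the scene. Friction and masses are not known exactly. Their poses are not given: they have to be found in the camera images.
- changer: titration sample changer, fixed: white round drum 250 mm across, 40 mm high, a beaker rack on it (aluminium disc 224 mm across, top 64 mm above the bench; six wire rings hold beakers with 2 mm play), a keypad nose on its -x side reaching 165 mm from the axis, a steel column beside the rack. Origin: on the rack's axis at bench level; z up, x away from the keypad.
- column_top (a point): centre of the top face of the column: upright steel rod of 16 mm diameter, its top 200 mm above the bench, 145 mm from the rack's axis, with a stop collar 38 to 50 mm below the top (28 mm diameter). 150 mm horizontally from work_place. Axes as the changer.
- work_place (a point): the working place, a point fixed to the drum: centre of the floor of the rack place that stands right behind the keypad, 75 mm from the rack's axis towards the keypad, 64 mm above the bench. Axes as the changer.
- rack (a joint): turn of the rack about its upright axis, rad, 0 at the start, grows anticlockwise seen from above, no end stops. Six places, a sprung roller detent at each, every 1.047 rad (60 degrees): at most about 0.1 N m to turn over the crest half way; let go beyond it, the rack is drawn into the next click.
- rack_handle (a point): centre of the rack's handle: black bar 70 mm long (along this point's x, horizontal), 14 mm wide (along y), 28 mm high, on a stem on the rack's axis; centre 182 mm, underside 168 mm above the bench. Turns with the rack.
- rinse_beaker: the rinse beaker: white plastic, 52 mm across, 95 mm tall, the only tall one on the rack (its rim 159 mm above the bench). Stands loose in the rack in one of the two places next to the working place, 60 degrees to one side or the other. Origin: centre of its underside.
- sample_beaker_a: sample beaker, white plastic, 52 mm across, 68 mm tall, loose in the rack on the other side of the working place from the rinse beaker (its rim 132 mm above the bench). Origin: centre of its underside. It and the next two must stay upright.
- sample_beaker_b: another such sample beaker, at the start in the working place
- sample_beaker_c: another such sample beaker, in the place across from the working place
- electrode_arm: cast aluminium electrode arm, 0.29 to 0.5 kg, loose, lying on the bench on its hub and ring, right way up: a heavy clamp hub at one end, a straight web, a lighter ring at the other end. Origin: on the bore axis at the hub's underside (bench level at the start); x along the web to the ring, z up.
- balance (a point): balance point (centre of mass) of the electrode arm along its web, 47 mm from the bore axis towards the ring, at mid height of the web, 24 mm above the underside. The web is flat-sided, 14 mm wide (along y), from 14 to 34 mm above the underside, and free to grasp between 28 and 125 mm from the bore axis. Axes as the arm.
- bore (a point): centre of the bore at the hub's underside, the arm's origin. The hub is 48 mm across, 42 mm high, with a 17 mm bore right through and clamp ears reaching 33 mm from the bore axis on the side away from the ring. Axes as the arm.
- ring_eye (a point): centre of the arm's ring at its underside, 150 mm from the bore axis; the ring is 42 mm outside, 28 mm inside, 34 mm high. Axes as the arm.
- buffer_bottle: bystander, stays where it is: glass bottle with blue cap, 68 mm across, 140 mm tall
- hex_key: bystander, stays where it is: small dark L-shaped hex key, 96 x 32 mm, 6 mm thick, lying
- pipette: bystander, stays where it is: white and grey single-channel pipette, 217 mm long, lying
- bench_timer: bystander, stays where it is: flat grey bench timer, 62 x 62 x 18 mm
- spare_beaker: bystander, stays where it is: a low white beaker like the sample beakers, standing on the bench beside the changer
- storage_vial: bystander, stays where it is: small glass vial with a white cap, 34 mm across, 70 mm tall
- bottle_cap: bystander, stays where it is: white bottle cap, 32 mm across, 18 mm high, lying near the changer
There are look-alikes about, which are no part of the job. What is shaped like the sample_beaker_b but green, purple or turquoise is not meant.

How it is judged:
By the outcome, as a careful person would: the job done as asked, in the order asked, and still so for the second after the job is handed in, while the arm keeps its last pose, push and grip.
It also fails if it takes over 54 s, if anything falls off the work surface, if the arm or the gripper's body presses on something with over 40 N, if the wrist force passes 120 N, or if a joint passes its speed limit or range.

## Working session

There is one attempt and no reset: what is moved stays moved. The work goes in short steps, Python scripts to look and compute and a tool call to move; the robot and the scene stay as the last step left them, time stands still between calls to the robot, and variables do not carry over. Pictures are saved under pics/ and viewed, at most 10 in all, crops included, and the job is handed in when it is done.

Besides the shell and the picture viewer there is one more tool, called as name([rows], argument=value, ...), one row to a line, values as JSON. drive_tool: Moves the arm, as the interface text tells. Shifts and turns lie within -1 to 1; 1 stands for 0.5 m of shift or pi/2 rad of turn. Its arguments: {"type":"object","properties":{"deltas":{"type":"array"},"hand":{"type":"number"},"newtons":{"type":"number"}},"required":["deltas"]}

```bash
mkdir -p pics; cat > h.py <<'E'
from bench import robot
import numpy as np, cv2
from scipy.spatial.transform import Rotation as R
def cam(n):
    m=robot.camera_model(n); K=np.array(m["mtx"],float); D=np.array(m["distortion"],float); a=np.array(m["attitude"],float)
    Rm=a if a.shape==(3,3) else R.from_quat(a).as_matrix()
    return K,D,np.array(m["origin"],float),Rm
def ray(n,uv):
    K,D,o,Rm=cam(n); p=cv2.undistortPoints(np.array(uv,float).reshape(-1,1,2),K,D).reshape(-1,2)
    return o,np.c_[p,np.ones(len(p))]@Rm.T
def plane(n,uv,z):
    o,d=ray(n,uv); return o+d*((z-o[2])/d[:,2])[:,None]
def cloud(n,dep):
    v,u=np.mgrid[0:480,0:640]; o,d=ray(n,np.c_[u.ravel(),v.ravel()])
    P=o+d*dep.reshape(-1,1); P[dep.ravel()<=0]=np.nan
    return P.reshape(480,640,3)
def proj(n,P):
    K,D,o,Rm=cam(n); c=(np.atleast_2d(P)-o)@Rm
    return cv2.projectPoints(c,np.zeros(3),np.zeros(3),K,D)[0].reshape(-1,2)
E
python3 - <<'E'
from h import *
for n in("top","side"):
    im,d=robot.get_image(n); cv2.imwrite(f"pics/{n}0.png",im); np.savez(f"{n}0.npz",im=im,d=d)
    print(n,robot.camera_model(n))
print(robot.observe(),robot.grasp_offset)
E
```

```text
top {'mtx': array([[536.91476775,   0.        , 321.92251077],
       [  0.        , 536.91476775, 233.86919952],
       [  0.        ,   0.        ,   1.        ]]), 'distortion': array([-0.1495156,  0.       ,  0.       ,  0.       ,  0.       ]), 'origin': array([ 0.28392222, -0.0273499 ,  1.34981993]), 'attitude': array([-0.69296256,  0.71324887, -0.07744034,  0.07128768])}
side {'mtx': array([[514.81516615,   0.        , 325.05748236],
       [  0.        , 514.81516615, 240.85504402],
       [  0.        ,   0.        ,   1.        ]]), 'distortion': array([-0.05129061,  0.        ,  0.        ,  0.        ,  0.        ]), 'origin': array([ 0.13144148, -1.00109658,  0.87125622]), 'attitude': array([ 0.86623009, -0.18318716,  0.09643837, -0.45473898])}
{'clock': 0.1, 'joint_positions': array([-1.32761620e+00,  4.91484321e-01,  1.55941365e+00,  5.94704347e-06,
        1.09171874e+00, -1.05659172e-01]), 'qvel': array([-7.94134084e-04, -2.55009338e-03, -7.31361723e-04,  1.34132420e-03,
        2.60890085e-04, -6.61243775e-05]), 'tau': array([ 4.16201045e-03, -6.19447231e+01, -2.62024587e+01, -2.34189713e-05,
        2.90344258e-03, -2.10556982e-05]), 'tcp_pos': array([ 0.21356522, -0.58715038,  0.23078682]), 'orientation': array([ 9.84827526e-01,  1.73535245e-01, -3.25477220e-05, -5.10999270e-04]), 'wrist_force': array([ 0.92369488,  0.01360339, -1.34511351]), 'wrist_torque': array([-0.01533533, -0.00226818, -0.00851029]), 'grip_force': 0.0, 'grip_width': 0.08539641549416037} 0.0187
```

View pics/top0.png

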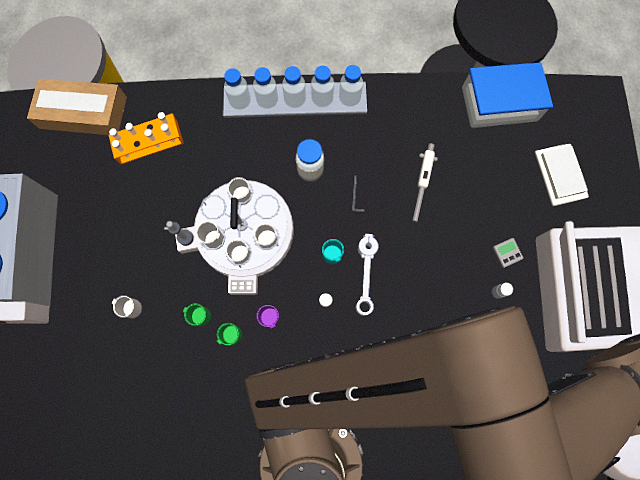

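View pics/side0.png

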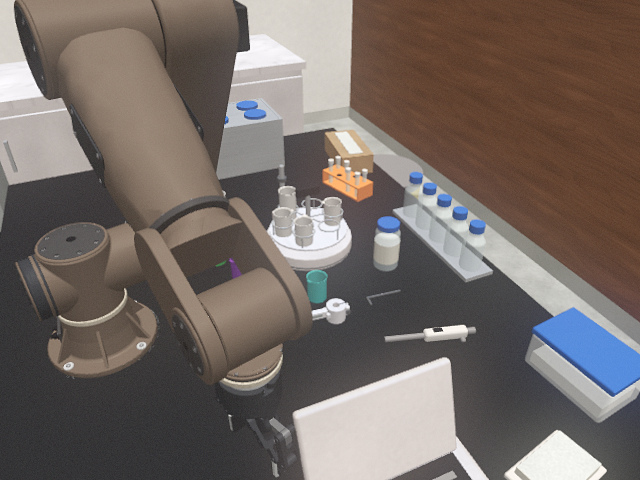

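The top view shows the changer at about (243,228), with its keypad at (242,285) and the column at about (180,236). The handle is at (234,213), beakers stand at (239,190), (209,236), (238,251) and (267,236), and the electrode arm lies with its hub at (368,243) and ring at (365,307). Next I'll measure these by depth.

```bash
python3 - <<'E'
from h import *
z=np.load("top0.npz"); im,d=z["im"],z["d"]; P=cloud("top",d); np.save("P.npy",P)
def reg(u0,u1,v0,v1,z0,z1):
    m=np.zeros(d.shape,bool); m[v0:v1,u0:u1]=1
    with np.errstate(invalid='ignore'): m&=(P[...,2]>z0)&(P[...,2]<z1)
    return m
def rep(name,m):
    n,l,s,c=cv2.connectedComponentsWithStats(m.astype(np.uint8))
    for i in range(1,n):
        if s[i,4]>6:
            Q=P[l==i]; cc,sz,an=cv2.minAreaRect((Q[:,:2]*1000).astype(np.float32)); (ccx,r)=cv2.minEnclosingCircle((Q[:,:2]*1000).astype(np.float32))
            print(name,c[i].round(),s[i,4],Q.mean(0).round(4),"zmax",Q[:,2].max().round(3),"rect",np.round(cc,1),np.round(sz,1),round(an,1),"circ",np.round(ccx,1),round(r,1))
rep("bench",reg(300,420,200,330,-0.02,0.004)&False)
rep("disc",reg(180,310,160,280,0.058,0.070))
rep("drum",reg(180,310,160,300,0.03,0.050))
rep("hi",reg(150,310,160,300,0.120,0.150))
rep("rinse",reg(150,310,160,300,0.150,0.166))
rep("top",reg(150,310,160,300,0.170,0.3))
rep("arm",reg(340,400,225,325,0.01,0.06))
rep("hub",reg(340,400,225,325,0.038,0.06))
big=cv2.resize(im[160:330,150:400],(750,510),interpolation=cv2.INTER_CUBIC); cv2.imwrite("pics/crop1.png",big)
E
```

```text
disc [300. 171.] 10 [0.7233 0.0075 0.0629] zmax 0.07 rect [723.9   8.5] [21.4  3.6] 46.1 circ [724.9   7.6] 10.7
disc [254. 199.] 386 [0.651  0.124  0.0648] zmax 0.07 rect [658.4 127.5] [ 70.7 100.4] 32.2 circ [645.3 117.9] 52.6
disc [224. 197.] 205 [0.6588 0.1985 0.0644] zmax 0.069 rect [654.3 191.8] [70.5 43.5] 36.6 circ [652.3 194.3] 38.3
disc [240. 192.] 106 [0.6707 0.1574 0.0665] zmax 0.07 rect [670.8 158.6] [26.4 35.9] 1.0 circ [670.9 158.6] 20.1
disc [250. 188.] 7 [0.6806 0.1338 0.0634] zmax 0.066 rect [679.7 133.7] [14.5  2.2] 18.5 circ [679.7 133.7] 7.3
disc [213. 207.] 342 [0.6353 0.2266 0.0645] zmax 0.07 rect [636.  226.2] [56.  49.8] 88.0 circ [634.5 226.7] 28.4
disc [253. 236.] 2070 [0.5592 0.1251 0.0645] zmax 0.07 rect [552.6 129.7] [138.2 221. ] 37.4 circ [586.2 155.3] 111.3
disc [238. 208.] 10 [0.6287 0.1632 0.0654] zmax 0.069 rect [628.3 163.5] [ 3.2 23.9] 85.5 circ [628.2 161.9] 12.0
disc [215. 220.] 256 [0.6003 0.2204 0.0648] zmax 0.07 rect [599.6 225.6] [82.1 44.8] 79.1 circ [600.  227.6] 43.3
disc [186. 237.] 121 [0.5611 0.2918 0.0627] zmax 0.07 rect [562.4 292.8
[... 1852 characters left out ...]
17.9
top [234. 213.] 227 [0.584  0.1536 0.1932] zmax 0.202 rect [586.  154.7] [14.8 67.5] 89.2 circ [585.9 150.8] 33.8
top [171. 225.] 60 [0.5609 0.2966 0.192 ] zmax 0.206 rect [562.6 298.1] [14.3 15. ] 22.9 circ [563.1 297.6] 8.3
arm [366. 269.] 762 [ 0.4739 -0.1497  0.0354] zmax 0.049 rect [ 462.4 -150.4] [ 47.3 204.3] 85.7 circ [ 462.1 -154.1] 102.5
arm [340. 248.] 11 [ 0.5257 -0.0877  0.0429] zmax 0.06 rect [524.6 -88.1] [12.6  1.5] 13.2 circ [524.4 -87.5] 6.3
hub [368. 245.] 240 [ 0.5311 -0.156   0.0423] zmax 0.049 rect [ 531.1 -155.3] [46. 46.] 42.3 circ [ 531.6 -156.2] 24.0
hub [341. 248.] 8 [ 0.525  -0.0878  0.0509] zmax 0.06 rect [524.6 -88.1] [12.6  1.5] 13.2 circ [524.4 -87.5] 6.3
```

View pics/crop1.png

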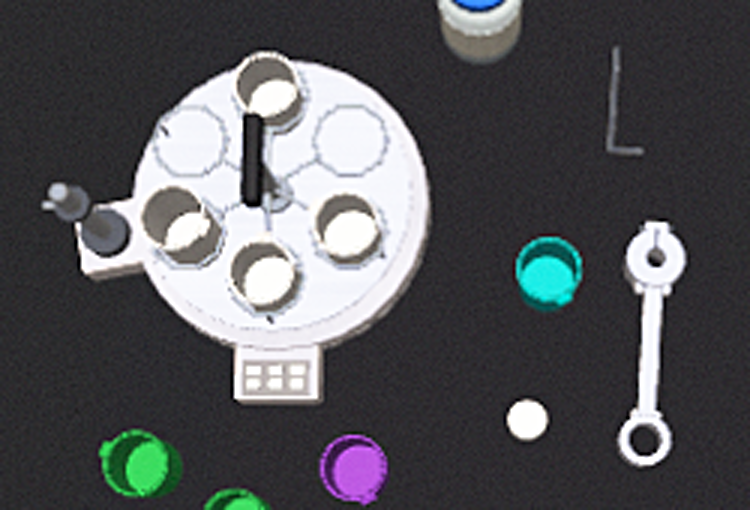

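The rinse beaker is the tall one at (209,236): its rim reads z≈0.158 and the others about 0.13, so it needs +60° (anticlockwise). It is in the rack and white, so the coloured look-alikes at (333,250), (197,315), (229,334) and (268,316) are ruled out. The only arm-shaped part is the one with hub (368,243) and ring (365,307). The crop confirms both.

```bash
cat >> h.py <<'E'
def go(pos,yaw_deg):
    s=robot.observe(); Rm=R.from_quat(s["orientation"]).as_matrix(); y=np.degrees(np.arctan2(Rm[1,0],Rm[0,0]))
    d=Rm.T@(np.array(pos)-s["tcp_pos"])/0.5; t=-((yaw_deg-y+180)%360-180)/90
    print("yaw",y.round(2),"tcp",s["tcp_pos"].round(4),"t",s["clock"],"-> delta",d.round(4),"turn",round(t,4))
E
python3 - <<'E'
from h import *
P=np.load("P.npy"); Z=P[...,2]
def circ(u0,u1,v0,v1,z0,z1):
    Q=P[v0:v1,u0:u1].reshape(-1,3); Q=Q[(Q[:,2]>z0)&(Q[:,2]<z1)]; return Q
Q=circ(350,380,290,320,0.026,0.045); Q=Q[Q[:,0]<0.408]
r=cv2.minAreaRect((Q[:,:2]*1000).astype(np.float32)); print("ring",r,cv2.minEnclosingCircle((Q[:,:2]*1000).astype(np.float32)))
W=circ(350,385,225,320,0.026,0.038); W=W[(W[:,0]<0.50)&(W[:,0]>0.415)]
f=np.polyfit(W[:,0],W[:,1],1); print("web yaw",np.degrees(np.arctan(f[0])),"y at .484",np.polyval(f,.484))
# drum disc edge circle
go((0.586,0.1545,0.27),0)
E
```

```text
ring ((384.39788818359375, -140.64447021484375), (39.56003189086914, 44.472923278808594), 87.50047302246094) ((384.6634216308594, -140.9840087890625), 23.177099227905273)
web yaw -5.836455177529858 y at .484 -0.15090590319362285
yaw 19.99 tcp [ 0.2136 -0.5872  0.2308] t 0.1 -> delta [ 1.207  -1.1394 -0.0771] turn 0.2221
```

drive_tool([
  [0.04, -0.02, -0.04, 0],
  [0.11, -0.06, -0.08, 0.03],
  [0.18, -0.1, -0.08, 0.08],
  [0.25, -0.14, -0.08, 0.13],
  [0.32, -0.18, -0.08, 0.18],
  [0.39, -0.22, -0.08, 0.222],
  [0.46, -0.26, -0.08, 0.222],
  [0.53, -0.3, -0.08, 0.222],
  [0.6, -0.34, -0.08, 0.222],
  [0.67, -0.38, -0.08, 0.222],
  [0.74, -0.42, -0.08, 0.222],
  [0.77, -0.44, -0.08, 0.222],
], hand=0, newtons=30)

```text
clock: 1.1
tcp_pos: [0.5023, -0.2457, 0.2711]
orientation: [1.0, 0.001, 0.0, -0.0]
wrist_force: [0.2, -0.8, -0.2]
grip_width: 0.0427
grip_force: 0.0
```

```bash
python3 -c "
from h import *
go((0.586,0.1545,0.27),0);print(robot.observe()['joint_positions'],robot.observe()['grip_width'])"
```

```text
yaw 0.13 tcp [ 0.5023 -0.2457  0.2711] t 1.1 -> delta [ 0.1692 -0.8001  0.0027] turn 0.0015
[-5.73359775e-01  3.57859573e-01  1.66987814e+00  6.47644485e-04
  1.11405774e+00  9.94809283e-01] 0.04266947476799139
```

drive_tool([
  [0.01, -0.05, 0, 0],
  [0.025, -0.12, 0, 0],
  [0.04, -0.2, 0, 0],
  [0.06, -0.28, 0, 0],
  [0.075, -0.36, 0, 0],
  [0.09, -0.44, 0, 0],
  [0.11, -0.52, 0, 0],
  [0.125, -0.6, 0, 0],
  [0.14, -0.68, 0, 0],
  [0.16, -0.75, 0, 0],
  [0.169, -0.8, 0, 0],
  [0.169, -0.8, 0, 0],
])

```text
clock: 2.1
tcp_pos: [0.5849, 0.1552, 0.2706]
orientation: [1.0, 0.002, -0.0, -0.0]
wrist_force: [-0.3, -0.2, -0.0]
grip_width: 0.0426
grip_force: 0.0
```

```bash
python3 -c "
from h import *
go((0.586,0.1545,0.170),0)
im,d=robot.get_image('side');cv2.imwrite('pics/s1.png',cv2.resize(im[130:290,220:420],(800,640))[:600])"
```

```text
yaw 0.22 tcp [0.5849 0.1552 0.2706] t 2.1 -> delta [0.0023 0.0016 0.2012] turn 0.0024
```

View pics/s1.png

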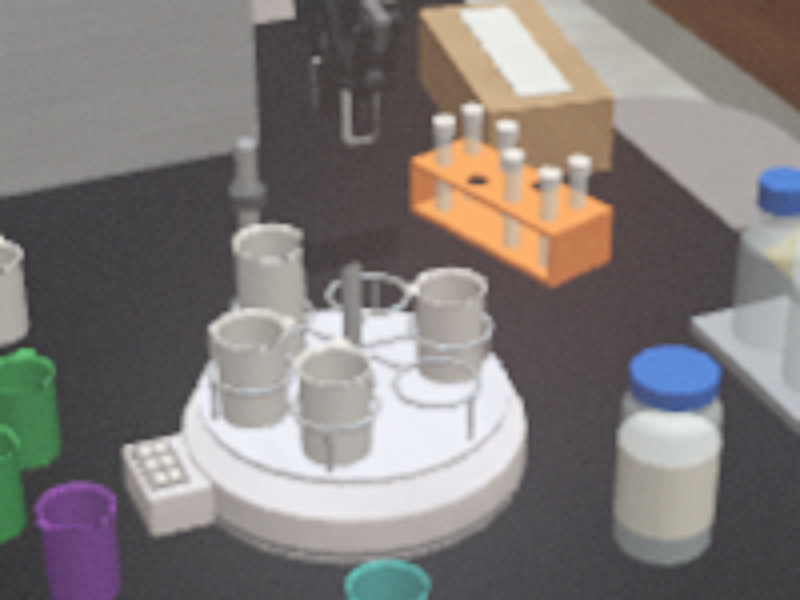

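The crop shows the gripper at (360,120), over the dark handle bar at (350,245). The tall rinse beaker is at (268,270), beside the column. I'll go down now, close lightly and turn the rack.

drive_tool([
  [0.002, 0.002, 0.03, 0],
  [0.002, 0.002, 0.07, 0],
  [0.002, 0.002, 0.11, 0],
  [0.002, 0.002, 0.15, 0],
  [0.002, 0.002, 0.18, 0],
  [0.002, 0.002, 0.2, 0],
  [0.002, 0.002, 0.2, 0],
  [0.002, 0.002, 0.2, 0],
])

```text
clock: 2.82
tcp_pos: [0.5858, 0.1493, 0.1714]
orientation: [1.0, -0.0, -0.0, 0.0]
wrist_force: [-0.3, -0.1, 0.1]
grip_width: 0.0426
grip_force: 0.0
```

drive_tool([
  [0, 0, 0, 0],
  [0, 0, 0, 0],
  [0, 0, 0, 0],
  [0, 0, 0, 0],
  [0, 0, 0, 0],
  [0, 0, 0, 0],
  [0, 0, 0, 0],
  [0, 0, 0, 0],
], hand=-1, newtons=25)

```text
clock: 3.48
tcp_pos: [0.5862, 0.1547, 0.1729]
orientation: [1.0, -0.0, 0.002, -0.004]
wrist_force: [-0.0, 32.1, 1.0]
grip_width: 0.0134
grip_force: 25.8
```

drive_tool([
  [0, -0.004, 0, 0],
  [0, -0.009, 0, 0],
  [0, -0.009, 0, -0.02],
  [0, -0.009, 0, -0.05],
  [0, -0.009, 0, -0.09],
  [0, -0.009, 0, -0.13],
  [0, -0.009, 0, -0.17],
  [0, -0.009, 0, -0.21],
  [0, -0.009, 0, -0.25],
  [0, -0.009, 0, -0.29],
  [0, -0.009, 0, -0.32],
  [0, -0.009, 0, -0.34],
])

```text
clock: 4.48
tcp_pos: [0.5862, 0.1547, 0.1728]
orientation: [0.964, 0.265, 0.001, 0.0]
wrist_force: [-1.1, 1.3, 6.5]
grip_width: 0.0138
grip_force: 24.4
```

drive_tool([
  [0, 0, 0, -0.03],
  [0, 0, 0, -0.07],
  [0, 0, 0, -0.11],
  [0, 0, 0, -0.15],
  [0, 0, 0, -0.19],
  [0, 0, 0, -0.23],
  [0, 0, 0, -0.26],
  [0, 0, 0, -0.29],
  [0, 0, 0, -0.31],
  [0, 0, 0, -0.325],
  [0, 0, 0, -0.325],
  [0, 0, 0, -0.325],
])

```text
clock: 5.48
tcp_pos: [0.5866, 0.1544, 0.1728]
orientation: [0.867, 0.499, 0.001, 0.001]
wrist_force: [0.9, 0.6, 4.9]
grip_width: 0.0134
grip_force: 25.2
```

drive_tool([
  [0, 0, 0, 0],
  [0, 0, 0, 0],
  [0, 0, 0, 0],
  [0, 0, 0, 0],
  [0, 0, 0, 0],
  [0, 0, 0, 0],
  [0, 0, 0, 0],
  [0, 0, 0, 0],
], hand=0)

```text
clock: 6.15
tcp_pos: [0.5857, 0.1545, 0.1712]
orientation: [0.867, 0.499, -0.0, 0.0]
wrist_force: [0.8, -0.1, -0.0]
grip_width: 0.0425
grip_force: 0.0
```

drive_tool([
  [0, 0, -0.02, 0],
  [0, 0, -0.05, 0],
  [0, 0, -0.09, 0],
  [0, 0, -0.13, 0],
  [0, 0, -0.17, 0],
  [0, 0, -0.2, 0],
  [0, 0, -0.22, 0],
  [0, 0, -0.22, 0],
])

```text
clock: 6.82
tcp_pos: [0.5863, 0.1546, 0.2838]
orientation: [0.867, 0.499, 0.002, 0.001]
wrist_force: [0.1, -0.1, -0.8]
grip_width: 0.0427
grip_force: 0.0
```

```bash
python3 -c "
from h import *
go((0.485,-0.151,0.27),-5.8)"
```

```text
yaw 59.86 tcp [0.5863 0.1546 0.2838] t 6.8167 -> delta [-0.6303  0.1317  0.0267] turn 0.7295
```

drive_tool([
  [-0.03, 0.006, 0, 0.03],
  [-0.08, 0.017, 0, 0.09],
  [-0.14, 0.029, 0, 0.16],
  [-0.2, 0.042, 0, 0.23],
  [-0.26, 0.054, 0, 0.3],
  [-0.32, 0.067, 0, 0.37],
  [-0.38, 0.079, 0, 0.44],
  [-0.44, 0.092, 0, 0.51],
  [-0.5, 0.104, 0, 0.58],
  [-0.56, 0.117, 0, 0.65],
  [-0.61, 0.127, 0, 0.7],
  [-0.63, 0.132, 0.027, 0.73],
])

```text
clock: 7.82
tcp_pos: [0.4834, -0.1541, 0.2684]
orientation: [0.998, -0.055, 0.001, 0.001]
wrist_force: [-0.6, 0.3, -0.2]
grip_width: 0.0428
grip_force: 0.0
```

drive_tool([
  [0, 0, 0, 0],
  [0, 0, 0, 0],
  [0, 0, 0, 0],
  [0, 0, 0, 0],
  [0, 0, 0, 0],
  [0, 0, 0, 0],
])

```text
clock: 8.32
tcp_pos: [0.4848, -0.1505, 0.268]
orientation: [0.999, -0.05, 0.0, 0.0]
wrist_force: [0.8, -0.5, 0.4]
grip_width: 0.0428
grip_force: 0.0
```

```bash
python3 - <<'E'
from h import *
go((0.485,-0.151,0.05),-5.8)
im,d=robot.get_image('top');cv2.imwrite('pics/t2.png',cv2.resize(im[160:340,150:410],(780,540))); np.savez("t2.npz",im=im,d=d)
im,d=robot.get_image('side');cv2.imwrite('pics/s2.png',cv2.resize(im[200:350,220:420],(800,600)))
E
```

```text
yaw -5.77 tcp [ 0.4848 -0.1505  0.268 ] t 8.3167 -> delta [2.000e-04 9.000e-04 4.361e-01] turn 0.0004
```

View pics/t2.png

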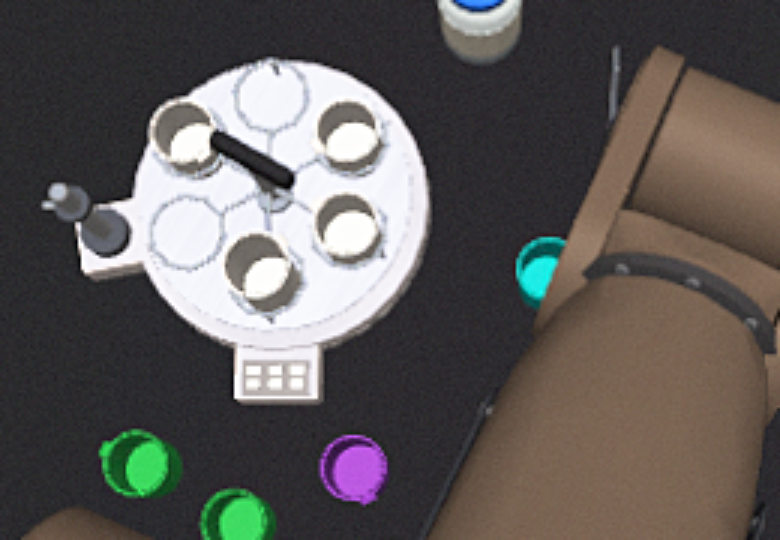

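View pics/s2.png

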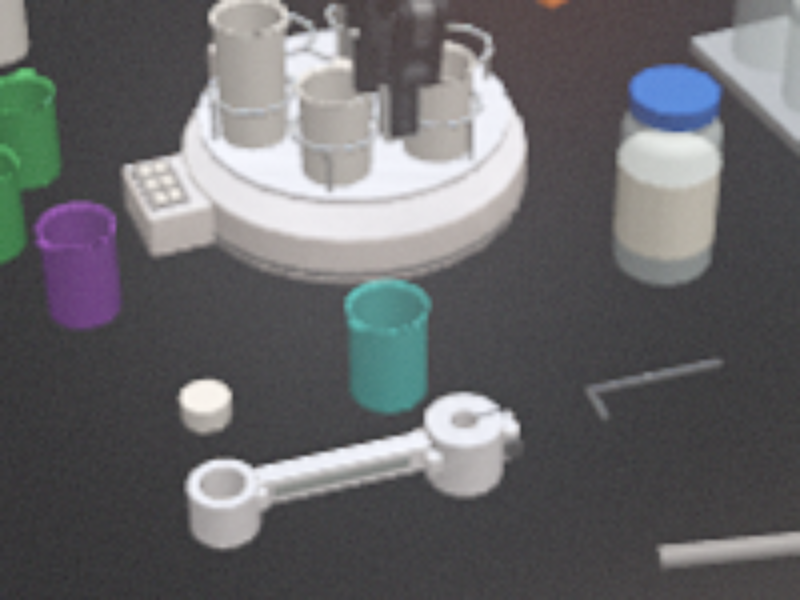

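The rack has turned one click: the tall rinse beaker is now behind the keypad, at (262,275) in the top crop, and all beakers are upright. In the side crop the arm's bore is at (463,419) and its ring at (223,484). I'll cross-check these from the side camera.

```bash
python3 - <<'E'
from h import *
b=plane("side",[(335.6,304.6)],.042)[0]; r=plane("side",[(275.6,320.9)],.034)[0]
d=r-b; print("side bore",b,"ring",r,np.hypot(*d[:2]),np.degrees(np.arctan2(-d[1],-d[0])))
for bb,rr in ((b[:2],r[:2]),(np.array([.5315,-.1557]),np.array([.3845,-.1408]))):
    print("balance",bb+(rr-bb)*47/np.hypot(*(rr-bb)))
Q=cloud("top",np.load("t2.npz")["d"])
q=Q[220:280,205:260].reshape(-1,3); q=q[(q[:,2]>.15)&(q[:,2]<.166)]; q=q[(q[:,0]<.55)]
print("rinse",cv2.minAreaRect((q[:,:2]*1000).astype(np.float32)))
E
```

```text
side bore [ 0.53251193 -0.1594492   0.042     ] ring [ 0.38394561 -0.14638995  0.034     ] 0.14913918312366195 -5.023488339214251
balance [-46.28695567   3.95606465]
balance [-46.22890655   4.58396026]
rinse ((512.782958984375, 156.31793212890625), (50.79839324951172, 49.810874938964844), 86.61396789550781)
```

drive_tool([
  [0.001, 0.005, 0.03, 0],
  [0.001, 0.005, 0.09, 0],
  [0.001, 0.005, 0.16, 0],
  [0.001, 0.005, 0.23, 0],
  [0.001, 0.005, 0.3, 0],
  [0.001, 0.005, 0.36, 0],
  [0.001, 0.005, 0.41, 0],
  [0.001, 0.005, 0.45, 0],
  [0.001, 0.005, 0.48, 0],
  [0.001, 0.005, 0.5, 0],
  [0.001, 0.005, 0.515, 0],
  [0.001, 0.005, 0.522, 0],
])

```text
clock: 9.42
tcp_pos: [0.4849, -0.1536, 0.0062]
orientation: [0.999, -0.051, -0.0, -0.0]
wrist_force: [-0.2, -0.4, 0.8]
grip_width: 0.0426
grip_force: 0.0
```

drive_tool([
  [0, 0, 0, 0],
  [0, 0, 0, 0],
  [0, 0, 0, 0],
  [0, 0, 0, 0],
])

```text
clock: 9.75
tcp_pos: [0.4852, -0.1538, 0.0075]
orientation: [0.999, -0.051, 0.001, 0.0]
wrist_force: [0.1, 0.0, -0.4]
grip_width: 0.0427
grip_force: 0.0
```

```bash
python3 - <<'E'
from h import *
go((0.4852,-0.153,0.0065),-5.5)
im,d=robot.get_image('side');cv2.imwrite('pics/s3.png',cv2.resize(im[250:350,250:383],(798,600)))
E
```

```text
yaw -5.84 tcp [ 0.4852 -0.1538  0.0075] t 9.75 -> delta [-0.0001 -0.0015  0.002 ] turn -0.0038
```

View pics/s3.png

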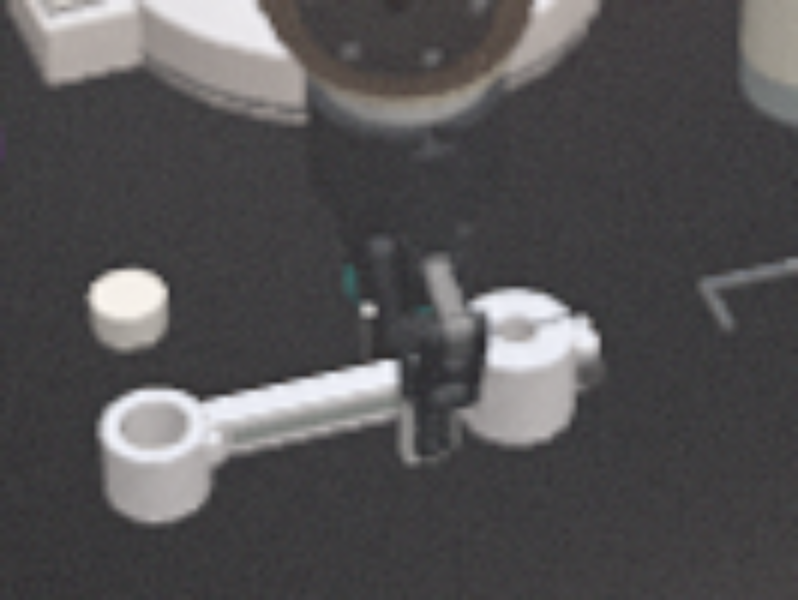

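The fingers straddle the web next to the hub, with the near finger at (430,420), the hub at (520,360) and the ring at (155,455). I'll grip and then lift a little.

drive_tool([
  [0, -0.001, 0, 0],
  [0, -0.001, 0, 0],
  [0, -0.001, 0, 0],
  [0, -0.001, 0, 0],
  [0, -0.001, 0, 0],
  [0, -0.001, 0, 0],
  [0, -0.001, 0, 0],
  [0, -0.001, 0, 0],
], hand=-1, newtons=80)

```text
clock: 10.47
tcp_pos: [0.485, -0.1531, 0.0072]
orientation: [0.999, -0.051, 0.0, 0.0]
wrist_force: [-0.0, 0.9, 6.3]
grip_width: 0.0123
grip_force: 78.7
```

drive_tool([
  [0, 0, -0.003, 0],
  [0, 0, -0.01, 0],
  [0, 0, -0.02, 0],
  [0, 0, -0.04, 0],
  [0, 0, -0.06, 0],
  [0, 0, -0.07, 0],
  [0, 0, -0.08, 0],
  [0, 0, -0.08, 0],
  [0, 0, -0.08, 0],
  [0, 0, -0.08, 0],
])

```text
clock: 11.3
tcp_pos: [0.4848, -0.1531, 0.0467]
orientation: [0.999, -0.051, -0.0, 0.0]
wrist_force: [-0.3, 0.8, -4.4]
grip_width: 0.0125
grip_force: 78.0
```

```bash
python3 - <<'E'
from h import *
s=robot.observe(); print(s["wrist_force"],s["wrist_torque"]); go((0.4852,-0.153,0.26),-5.5)
im,d=robot.get_image('side');cv2.imwrite('pics/s4.png',cv2.resize(im[220:340,240:400],(800,600)))
E
```

```text
[-0.26806347  0.79714433 -4.35397273] [-0.00542673 -0.01664003  0.00595562]
yaw -5.85 tcp [ 0.4848 -0.1531  0.0467] t 11.3 -> delta [ 7.000e-04 -3.000e-04 -4.267e-01] turn -0.0039
```

View pics/s4.png

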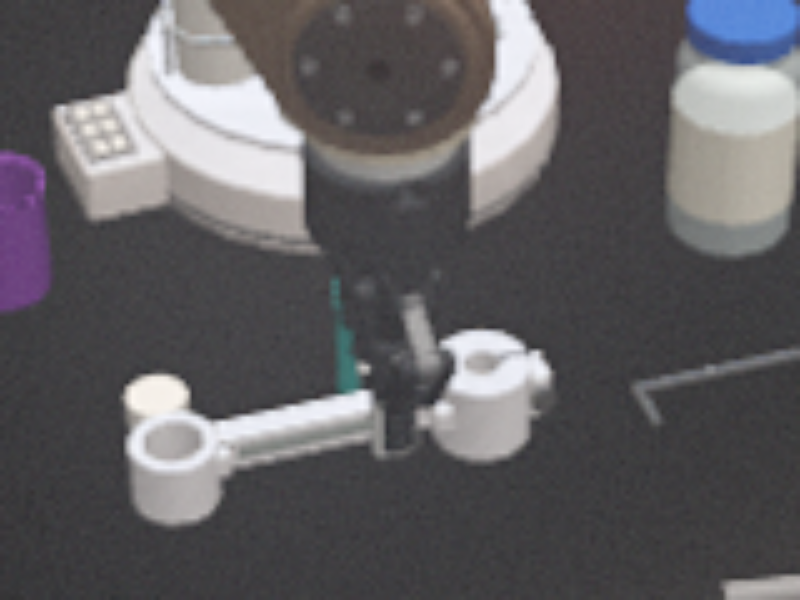

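drive_tool([
  [0, 0, -0.01, 0],
  [0, 0, -0.04, 0],
  [0, 0, -0.08, 0],
  [0, 0, -0.13, 0],
  [0, 0, -0.18, 0],
  [0, 0, -0.24, 0],
  [0, 0, -0.3, 0],
  [0, 0, -0.36, 0],
  [0, 0, -0.42, 0],
  [0, 0, -0.47, 0],
  [0, 0, -0.5, 0],
  [0, 0, -0.51, 0],
])

```text
clock: 12.35
tcp_pos: [0.4852, -0.1532, 0.3043]
orientation: [0.999, -0.051, 0.002, 0.001]
wrist_force: [-0.9, -0.2, -4.7]
grip_width: 0.0126
grip_force: 78.3
```

drive_tool([
  [0, 0, 0, 0],
  [0, 0, 0, 0],
  [0, 0, 0, 0],
  [0, 0, 0, 0],
])

```text
clock: 12.68
tcp_pos: [0.4845, -0.153, 0.3005]
orientation: [0.999, -0.051, -0.001, -0.0]
wrist_force: [0.3, -0.3, -4.7]
grip_width: 0.0127
grip_force: 78.3
```

```bash
python3 - <<'E'
from h import *
go((0.547,0.2537,0.30),70.6)
E
```

```text
yaw -5.84 tcp [ 0.4845 -0.153   0.3005] t 12.6833 -> delta [ 0.0414 -0.8218  0.0015] turn -0.8494
```

drive_tool([
  [0.001, -0.01, 0, -0.01],
  [0.002, -0.03, 0, -0.03],
  [0.003, -0.06, 0, -0.06],
  [0.005, -0.1, 0, -0.1],
  [0.007, -0.14, 0, -0.15],
  [0.009, -0.18, 0, -0.2],
  [0.011, -0.23, 0, -0.25],
  [0.014, -0.28, 0, -0.3],
  [0.016, -0.33, 0, -0.35],
  [0.018, -0.37, 0, -0.39],
  [0.02, -0.4, 0, -0.42],
  [0.02, -0.41, 0, -0.43],
])

```text
clock: 13.68
tcp_pos: [0.5156, 0.0525, 0.3015]
orientation: [0.958, 0.286, -0.0, -0.0]
wrist_force: [0.6, -0.1, -5.2]
grip_width: 0.0127
grip_force: 78.3
```

drive_tool([
  [0, 0, 0, 0],
  [0, 0, 0, 0],
  [0, 0, 0, 0],
])

```text
clock: 13.93
tcp_pos: [0.5156, 0.0494, 0.3017]
orientation: [0.959, 0.282, -0.0, 0.0]
wrist_force: [0.2, -0.6, -4.9]
grip_width: 0.0127
grip_force: 78.3
```

```bash
python3 - <<'E'
from h import *
go((0.547,0.2537,0.30),70.6)
E
```

```text
yaw 32.8 tcp [0.5156 0.0494 0.3017] t 13.9333 -> delta [ 0.2742 -0.3094  0.0033] turn -0.42
```

drive_tool([
  [0.01, -0.01, 0, -0.01],
  [0.02, -0.025, 0, -0.03],
  [0.04, -0.045, 0, -0.06],
  [0.065, -0.075, 0, -0.1],
  [0.095, -0.11, 0, -0.15],
  [0.13, -0.145, 0, -0.2],
  [0.16, -0.18, 0, -0.25],
  [0.195, -0.22, 0, -0.3],
  [0.225, -0.255, 0, -0.35],
  [0.255, -0.285, 0, -0.39],
  [0.27, -0.3, 0, -0.41],
  [0.274, -0.309, 0, -0.42],
])

```text
clock: 14.93
tcp_pos: [0.5471, 0.2555, 0.3013]
orientation: [0.815, 0.58, -0.0, -0.0]
wrist_force: [-0.3, -0.3, -4.7]
grip_width: 0.0126
grip_force: 78.3
```

drive_tool([
  [0, 0, 0, 0],
  [0, 0, 0, 0],
  [0, 0, 0, 0],
  [0, 0, 0, 0],
  [0, 0, 0, 0],
  [0, 0, 0, 0],
])

```text
clock: 15.43
tcp_pos: [0.5471, 0.2534, 0.3019]
orientation: [0.816, 0.578, 0.0, 0.0]
wrist_force: [0.1, 0.1, -4.4]
grip_width: 0.0124
grip_force: 78.3
```

```bash
python3 - <<'E'
from h import *
go((0.547,0.2537,0.2372),70.6)
im,d=robot.get_image('top'); np.savez("t5.npz",im=im,d=d); a=im[160:310,140:320]
cv2.imwrite('pics/t5.png',cv2.resize(a,(720,600),interpolation=cv2.INTER_CUBIC))
im,d=robot.get_image('side'); cv2.imwrite('pics/s5full.png',im); np.savez("s5.npz",im=im,d=d)
E
```

```text
yaw 70.6 tcp [0.5471 0.2534 0.3019] t 15.4333 -> delta [ 0.0005 -0.0003  0.1294] turn -0.0
```

View pics/t5.png

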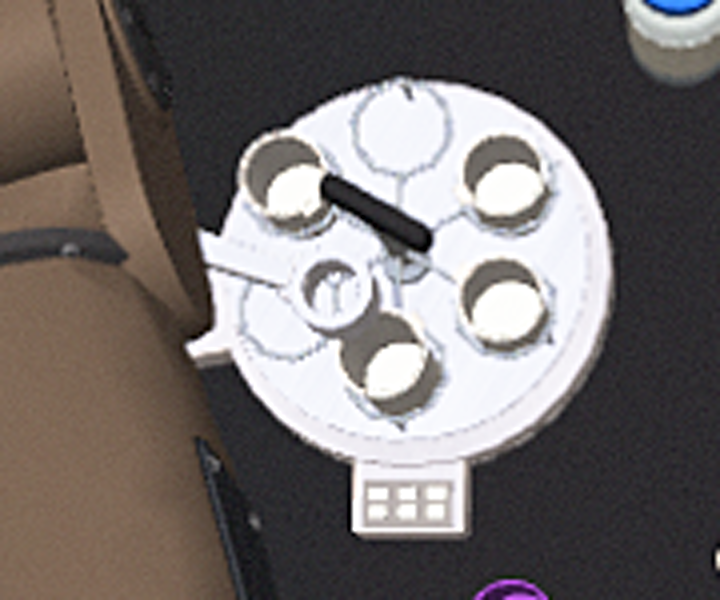

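The ring shows at (333,293), higher than the rinse beaker at (390,360), so it is offset by parallax. The robot hides the hub in this view. I'll lower to the finish height and check from both cameras.

drive_tool([
  [0, 0, 0.01, 0],
  [0, 0, 0.025, 0],
  [0, 0, 0.045, 0],
  [0, 0, 0.065, 0],
  [0, 0, 0.085, 0],
  [0, 0, 0.105, 0],
  [0, 0, 0.12, 0],
  [0, 0, 0.129, 0],
  [0, 0, 0.129, 0],
  [0, 0, 0.129, 0],
  [0, 0, 0.129, 0],
  [0, 0, 0.129, 0],
])

```text
clock: 16.53
tcp_pos: [0.5472, 0.254, 0.2378]
orientation: [0.816, 0.578, 0.0, 0.0]
wrist_force: [-1.4, 0.0, -3.6]
grip_width: 0.0129
grip_force: 78.3
```

```bash
python3 - <<'E'
from h import *
go((0.547,0.2537,0.2372),70.6)
im,d=robot.get_image('top'); np.savez("t6.npz",im=im,d=d); P=cloud("top",d)
q=P[200:270,190:250].reshape(-1,3); q=q[(q[:,2]>.25)&(q[:,2]<.28)]; print(len(q),"ring top pts",q.mean(0))
e=P[:,:,:][(P[...,2]>.255)&(P[...,2]<.275)&(P[...,1]<.195)&(P[...,1]>.1)&(P[...,0]<.6)&(P[...,0]>.45)]
print(len(e),e[:,2].mean(),cv2.minEnclosingCircle((e[:,:2]*1000).astype(np.float32)),cv2.minAreaRect((e[:,:2]*1000).astype(np.float32)))
im,d=robot.get_image('side'); np.savez("s6.npz",im=im,d=d)
print("proj col top, bore expected, ring",proj("side",[(.5626,.298,.2),(.5626,.298,.23),(.5128,.1563,.264),(.5128,.1563,.159)]))
cv2.imwrite('pics/s6.png',cv2.resize(im[140:260,225:385],(800,600),interpolation=cv2.INTER_CUBIC))
E
```

```text
yaw 70.66 tcp [0.5472 0.254  0.2378] t 16.5333 -> delta [-0.0007 -0.0002  0.0012] turn 0.0006
403 ring top pts [0.51906675 0.17329442 0.26348702]
292 0.2638950393854455 ((517.6758422851562, 165.96702575683594), 31.906269073486328) ((513.3340454101562, 164.4261016845703), (41.5028076171875, 59.32444381713867), 2.368048667907715)
proj col top, bore expected, ring [[279.78202826 165.21307547]
 [279.28162326 155.82648426]
 [278.95211023 168.59761791]
 [280.85956731 203.31836191]]
```

View pics/s6.png

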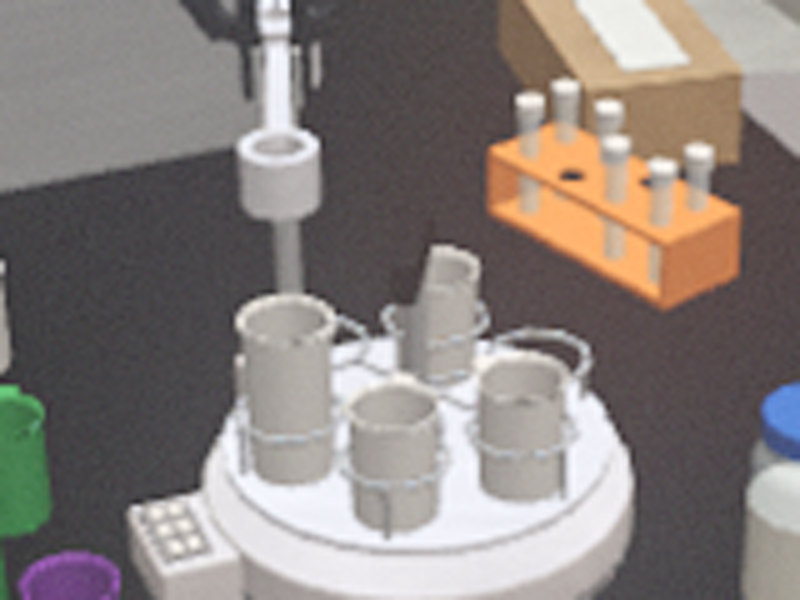

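In this view the ring, at (280,147), hangs over the rinse beaker rim at (287,316). All beakers are upright and the column stands behind. By depth the ring centre is (0.513,0.156) against a working place of (0.513,0.156), and the bore works out at (0.563,0.297) against the column at (0.563,0.298). The underside is about 30 mm above the column top. I'll let it settle, then hand in.

drive_tool([
  [0, 0, 0, 0],
  [0, 0, 0, 0],
  [0, 0, 0, 0],
  [0, 0, 0, 0],
  [0, 0, 0, 0],
  [0, 0, 0, 0],
  [0, 0, 0, 0],
  [0, 0, 0, 0],
  [0, 0, 0, 0],
  [0, 0, 0, 0],
])

```text
clock: 17.47
tcp_pos: [0.547, 0.2539, 0.2373]
orientation: [0.816, 0.578, -0.0, 0.0]
wrist_force: [-0.6, 0.1, -4.3]
grip_width: 0.0127
grip_force: 78.3
```

```bash
python3 - <<'E'
from h import *
go((0.547,0.2537,0.2372),70.6); print(robot.sign_off())
E
```

```text
yaw 70.65 tcp [0.547  0.2539 0.2373] t 17.4667 -> delta [-0.0004  0.0001  0.0001] turn 0.0006
the job is handed in; nothing more can be done
None
```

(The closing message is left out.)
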